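Hang the drying basket on the side-opening hook

TASK

Take the small wire drying basket by its orange grip tab and hang it on the blue hook of the drying stand: bring its round bar in sideways through the hook's open side until it gently touches the back of the throat, then lower it fully home and feel it rest on the seat before you let go. Touch the hook lightly (no more than 20 N), leave the basket hanging upright, still and free of the gripper, and do not disturb the jar, the beaker and the amber bottle.

Things in the scene. Friction and masses are not known exactly. Their poses are not given: they have to be found in the camera images.
- drain_stand: Fixed drying stand: grey base 215x110x12 mm, white drip tray (top at 24 mm), post 205 mm tall at own x = +120 mm, level rod along own x at height 185 mm, clamped in the post head and carrying the blue hook. Nothing is higher than 218 mm. Origin: on the worktop under seat_front. The hook is a plate 12 mm thick (own y -6 to +6) whose mouth opens to own -x: the bar goes in along own +x.
- seat_front (a point): Reference point on the stand at height 170 mm, axes as the stand's. The hook itself is NOT measured: its rod is clamped so that the axis of a fully seated bar lies anywhere from 8 to 40 mm along own +x from this point (height and y exact; it does not slip below about 50 N), so the flat upright back of its throat must be found by touch, or seen.
- mouth_front (a point): Point 22.5 mm above seat_front, at the height of the mouth. Hook outline in mm about the true seat: seat surface z -4; throat 10.6 wide, x -5.3 (lip) to +5.3 (back); lip x -13.3 to -5.3, round top at z +10; jaw overhead, x -18.3 to +19.3, z +35 to +45, bars the way from above; the mouth is the 25 mm gap from z +10 to +35; underside z -16; clamp block behind.
- basket_grip (a point): Centre of the basket's orange grip tab, 14 mm thick along own x, 36 mm along own y, 40 mm tall, 190 mm above the basket's foot; free on both broad faces, to be gripped across the 14 mm. Own z points up along the basket.
- basket_bar (a point): Middle of the basket's hanging bar: steel, 8 mm across, along own y, 80 mm straight below the tab's centre, 110 mm above the foot. It is the lower side of a wire window (uprights 6 mm thick at own y -20 and +20 mm, top wire 58 mm above the bar) through which the hook's jaw passes. For hanging, the basket's own x must lie along the stand's x, either way round.
- basket: Wire drying basket, about 0.2 to 0.3 kg, standing upright on the worktop, 210 mm tall in all; origin at the centre of its underside. The round basket at the bottom is 64 mm across and 50 mm tall; its rim lies 60 mm below the bar.
- red_lid_jar: White jar with a red lid, 45 x 45 x 62 mm, bystander at the front of the worktop; origin at its underside.
- beaker_left: Glass beaker, 67 x 73 x 86 mm, bystander; origin at its underside.
- amber_drop_bottle: Amber drop bottle with white cap, 40 x 40 x 81 mm, bystander; origin at its underside.
There are look-alikes about, which are no part of the job. What is shaped like the basket but green is not meant.

How it is judged:
By the outcome, as a careful person would: the job done as asked, in the order asked, and still so for the second after the job is handed in, with the robot touching nothing.
It also fails if it takes over 58 s, if anything falls off the work surface, if the arm or the gripper's body presses on something with over 40 N, if the wrist force passes 120 N, or if a joint passes its speed limit or range.

ROBOT

A 6-joint arm with a two-finger parallel gripper is mounted at the origin on a cart in front of the work surface, level with it; the furniture and walls round the work are solid. World frame = base frame: x ahead of the robot, y to its left, z up, the work surface at z = 0. Lengths are in m, angles in rad, forces in N, time in s.
With the tool pointing down it reaches from about 0.3 to 0.95 m from the base axis. Payload 3.1 kg.
Tool frame: the origin (TCP) lies at the very end of the fingers, on their centre line; the grasp point (between the pads) lies 19 mm behind it (r.pinch_z is the distance from the TCP to the grasp point, in m); z points along the fingers, y is the line along which they close (so a half turn about z gives the same grasp; the last joint's range is limited). The gripper opens to 85 mm and grips with 20 to 120 N. Pads are 22 mm wide; open, the fingers measure 114 mm over their backs; the gripper's body (76 mm by 85 mm) begins 54 mm behind the grasp point. The pads swing forward as they close: fully open they stand 13 mm farther back than shut.
Start: joints at [-1.406, 0.308, 1.634, -0, 1.2, -0.07], TCP at [0.145, -0.608, 0.231] pointing down, gripper open.
Joint ranges: [-3.06, 3.06], [-0.79, 1.96], [0.05, 2.63], [-1.19, 4.34], [0.05, 2.64], [-2.94, 2.94]. Speed limits (rad/s): [2.79, 2.79, 3.14, 3.14, 3.14, 3.14].

INTERFACE

Orientations are given as [roll, pitch, yaw] about the fixed x, y, z axes, in that order (R = Rz(yaw) Ry(pitch) Rx(roll)).
In Python, from workcell import r gives the robot as it stands.
- The arm moves only by the tool jog_arm, never from a script. Its argument "deltas" is a list of rows, each an object of numbers: "ax", "ay", "az": the turn, a rotation vector about the tool's x, y, z in rad; "x", "y", "z": the shift along the tool's x, y, z in m; "fingers": the opening, from -1 (shut) to 1 (fully open). In form: [{"ax": .., "ay": .., "az": .., "x": .., "y": .., "z": .., "fingers": ..}, ...]. A call has 1 to 8 rows; each row is the pose to reach, as a shift and turn from the pose commanded when the call began, along the tool's axes at that moment; what a row does not reach only later rows make up. A row lasts 1/10 s, in which the tool goes at most 50 mm and 8.59 degrees, less where a joint would pass 70% of its speed; a pose out of reach is approached as far as the arm can. A call with a gripper value outside its range is refused whole. The fingers move at their own pace and stop on an object; the grip force is fixed at half the most. Time passes only in rows, so rows that repeat a pose let the fingers close. It gives the time, the measured TCP pose, the force, the opening and the grip force at its end, in the units of the state.
- r.observe(): the state, without advancing time (a new reading comes with each control period).
- r.grab_frame(name): name is "scene" or "top" or "wrist"; returns a dict with "color" (480x640x3 uint8, red, green, blue), "fov_y" (degrees; the focal length in pixels is half the picture's height over the tangent of half this angle, whatever the lens; pixels are square), "cx", "cy" (the principal point, pixels), "xyz" and "orientation" of the camera in the world; the wrist camera has in their place "mount" (4x4, takes a point from camera to tool coordinates, whose origin is the TCP and whose axes are the flange's). Camera axes: x right, y up, looking along -z (the intrinsics and any distortion apply to the point x, -y, -z); pixel columns grow to the right and rows downward; lengths in m; the calibration is good to about 2 mm. A picture is of the moment at which its call begins: read the wrist's pose just before it. There is no depth.
- r.job_done(): hands the job in; it is judged then, once.
The state is a dict: "time_s": time; "joints": joint angles; "qd": joint speeds; "joint_torque": joint torques, N m; "position": TCP position; "orientation": TCP orientation; "force": force on the tool from outside, world axes, zero at the start; "moment": the same for the moment, N m; "grip_width": finger opening in m; "finger_force": force on a finger pad.
Only numpy, scipy, OpenCV 4.12 (cv2) and the standard library are available. Lean on these libraries where they do the work, as an engineer would, in place of code of your own. Each camera call takes 0.05 s, during which the arm holds its last target. There are 200 camera calls.

## Working session

There is one attempt and no reset: what is moved stays moved. The work goes in short steps, Python scripts to look and compute and a tool call to move; the robot and the scene stay as the last step left them, time stands still between calls to the robot, and variables do not carry over. Pictures are saved under pics/ and viewed, at most 13 in all, crops included, and the job is handed in when it is done.

Besides the shell and the picture viewer there is one more tool, called after "Request:" as name(argument=value, ...) on one line, values as JSON. jog_arm: Moves the arm, as the interface text tells. Its arguments: {"type":"object","properties":{"deltas":{"type":"array","items":{"type":"object","properties":{"ax":{"type":"number"},"ay":{"type":"number"},"az":{"type":"number"},"x":{"type":"number"},"y":{"type":"number"},"z":{"type":"number"},"fingers":{"type":"number"}}}}},"required":["deltas"]}

```bash
ls; mkdir -p pics; cat > h.py <<'E'
from workcell import r
import numpy as np, cv2
from scipy.spatial.transform import Rotation as R
def snap(n,f):
    g=r.grab_frame(n); cv2.imwrite(f'pics/{f}.png',g['color'][:,:,::-1]); return g
def campose(g,st=None):
    if 'mount' in g:
        T=np.eye(4);T[:3,:3]=R.from_euler('xyz',st['orientation']).as_matrix();T[:3,3]=st['position'];T=T@np.array(g['mount'])
        return T[:3,:3],T[:3,3]
    return R.from_euler('xyz',g['orientation']).as_matrix(),np.array(g['xyz'])
def ray(g,u,v,st=None):
    A,o=campose(g,st); f=240/np.tan(np.radians(g['fov_y']/2))
    d=A@np.array([(u-g['cx'])/f,-(v-g['cy'])/f,-1.]); return o,d/np.linalg.norm(d)
def onz(g,u,v,z,st=None):
    o,d=ray(g,u,v,st); return o+d*(z-o[2])/d[2]
def proj(g,p,st=None):
    A,o=campose(g,st); f=240/np.tan(np.radians(g['fov_y']/2)); c=A.T@(np.array(p)-o)
    return g['cx']+f*c[0]/-c[2], g['cy']-f*c[1]/-c[2]
def tri(a,b):
    (o,d),(p,e)=a,b; s=np.linalg.lstsq(np.c_[d,-e],p-o,rcond=None)[0]; x=o+s[0]*d;y=p+s[1]*e
    return (x+y)/2,np.linalg.norm(x-y)
E
python3 - <<'E'
from h import *
for n in ('scene','top'):
    g=snap(n,n); print({k:v for k,v in g.items() if k!='color'})
    c=g['color']; h=cv2.cvtColor(c,cv2.COLOR_RGB2HSV)
    for nm,lo,hi in (('orange',(5,150,120),(20,255,255)),('blue',(100,120,60),(125,255,255)),('green',(40,80,50),(85,255,255))):
        m=cv2.inRange(h,lo,hi); k,_,s,ce=cv2.connectedComponentsWithStats(m)
        print(n,nm,[(s[i].tolist(),ce[i].round(1).tolist()) for i in range(1,k) if s[i][4]>25])
print(r.observe())
E
```

```text
pics
{'fov_y': 47.074198771960766, 'cx': 334.64062282056756, 'cy': 239.91465742453428, 'xyz': array([-0.25220559,  0.63838374,  0.82412423]), 'orientation': array([ 0.97164083, -0.00585441, -2.23543096])}
scene orange [([390, 39, 17, 28, 240], [395.7, 50.0]), ([309, 41, 9, 9, 78], [313.1, 44.9]), ([473, 53, 10, 6, 47], [477.4, 55.4]), ([593, 58, 29, 19, 386], [608.5, 66.5]), ([394, 209, 10, 5, 29], [398.7, 211.5]), ([42, 221, 21, 12, 115], [52.1, 226.4]), ([9, 237, 19, 10, 70], [18.4, 241.6]), ([224, 239, 19, 22, 337], [233.3, 249.8]), ([283, 241, 14, 25, 244], [289.4, 253.5]), ([283, 279, 20, 25, 402], [292.6, 290.3]), ([0, 404, 38, 30, 123], [17.4, 418.5])]
scene blue [([429, 7, 6, 22, 90], [431.5, 17.5]), ([391, 11, 28, 23, 526], [405.0, 22.0]), ([366, 16, 21, 29, 372], [374.0, 29.6]), ([340, 24, 4, 21, 69], [341.3, 33.7]), ([323, 26, 10, 20, 143], [328.3, 33.9]), ([465, 178, 13, 27, 162], [471.0, 190.5])]
scene green [([513, 50, 7, 23, 43], [516.2, 59.3]), ([550, 141, 10, 8, 37], [553.8, 144.7]), ([408, 174, 26, 15, 163], [420.4, 180.8]), ([224, 259, 33, 72, 887], [240.0, 303.2])
[... 807 characters left out ...]
[218.7, 315.1])]
{'time_s': 0.1, 'joints': array([-1.40568422e+00,  3.08907921e-01,  1.63508538e+00, -2.42976289e-06,
        1.19970300e+00, -6.97069767e-02]), 'qd': array([ 0.00019564, -0.00158301, -0.00326536,  0.00135322,  0.00020607,
        0.00057492]), 'joint_torque': array([-5.05598418e-04, -4.16406584e+01, -2.77644521e+01,  5.29959181e-06,
        3.99826909e-03,  1.41679880e-05]), 'position': array([ 0.14526036, -0.60710486,  0.23015571]), 'orientation': array([-3.13949396e+00, -1.44262801e-04,  2.34819816e-01]), 'force': array([ 0.41619045, -0.68440348, -0.41826222]), 'moment': array([-0.01818709, -0.03100448,  0.00548343]), 'finger_force': 0.0, 'grip_width': 0.08536502443112862}
```

View pics/scene.png

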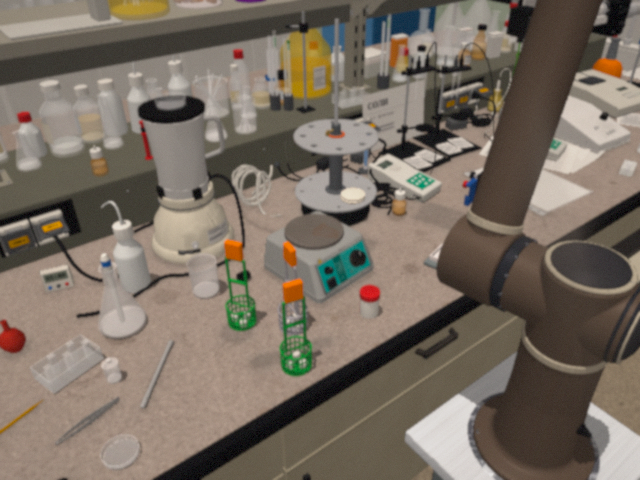

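View pics/top.png

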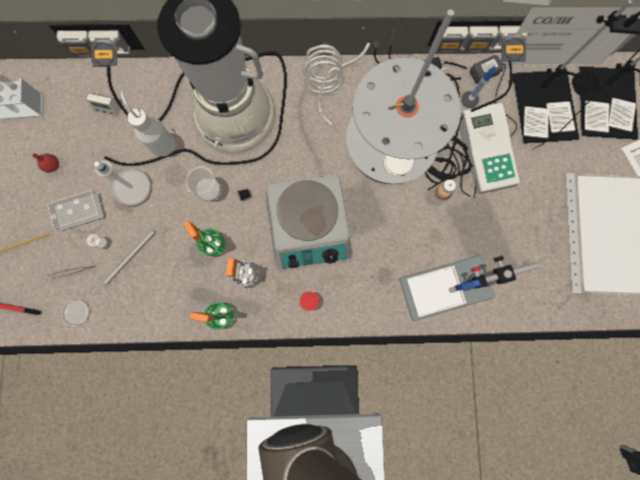

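The three baskets in the top view have tabs at (191,230) and (200,316), both with green wire, and at (230,267), with grey steel wire. The last fits "small wire basket with orange tab, not green". The stand is at about (447,288), with the blue hook at (469,284). I'll confirm both in one enlarged crop and work out positions.

```bash
python3 - <<'E'
from h import *
g=r.grab_frame('top'); s=r.grab_frame('scene')
t,e=tri(ray(g,230.4,267.1),ray(s,289.4,253.5)); print('tab',t,e)
for n,a,b in (('g1',(191.6,230.1),(233.3,249.8)),('g2',(200.6,316.6),(292.6,290.3))): print(n,tri(ray(g,*a),ray(s,*b)))
# tab top shape
def comp(g,lo,hi,pt,up=1):
    m=cv2.inRange(cv2.cvtColor(g['color'],cv2.COLOR_RGB2HSV),lo,hi);k,l=cv2.connectedComponents(m);i=l[pt[1],pt[0]];ys,xs=np.where(l==i)
    return cv2.boxPoints(cv2.minAreaRect(np.c_[xs,ys].astype(np.int32)))
print('tab box on z=.19',[onz(g,u,v,.19)[:2].round(3) for u,v in comp(g,(5,150,120),(20,255,255),(230,267))])
print('blue box z=.185',[onz(g,u,v,.185)[:2].round(3) for u,v in comp(g,(100,120,60),(125,255,255),(469,284))])
print('jar',onz(g,309,301,.062),'bottle',onz(g,450,184,.08),'beaker',onz(g,205,185,.05), 'balance corner',onz(g,279,265,.06),onz(g,268,182,.06))
c=g['color'][:,:,::-1]
A=cv2.resize(c[200:340,150:290],(560,560),interpolation=3);B=cv2.resize(s['color'][225:395,215:330,::-1],None,fx=2,fy=3.3)
A=cv2.resize(c[215:335,160:260],(400,480),interpolation=3);B=cv2.resize(c[245:335,390:560],(800-400,212),interpolation=3)
C=cv2.resize(s['color'][230:380,210:330,::-1],(400,268),interpolation=3)
cv2.imwrite('pics/c1.png',np.hstack([A,np.vstack([B,C])]))
E
```

```text
tab [0.49168937 0.16211849 0.19049078] 0.0026570095005510677
g1 (array([0.57034878, 0.2427557 , 0.18994027]), np.float64(0.0029530640099204755))
g2 (array([0.39393091, 0.22112   , 0.19067644]), np.float64(0.0034947090107055575))
tab box on z=.19 [array([0.476, 0.171]), array([0.509, 0.167]), array([0.506, 0.151]), array([0.473, 0.154])]
blue box z=.185 [array([ 0.445, -0.3  ]), array([ 0.455, -0.349]), array([ 0.442, -0.351]), array([ 0.432, -0.302])]
jar [0.42064522 0.00328824 0.062     ] bottle [ 0.68870218 -0.33919147  0.08      ] beaker [0.70660081 0.2503329  0.05      ] balance corner [0.50612274 0.07192302 0.06      ] [0.70814786 0.09641355 0.06      ]
```

View pics/c1.png

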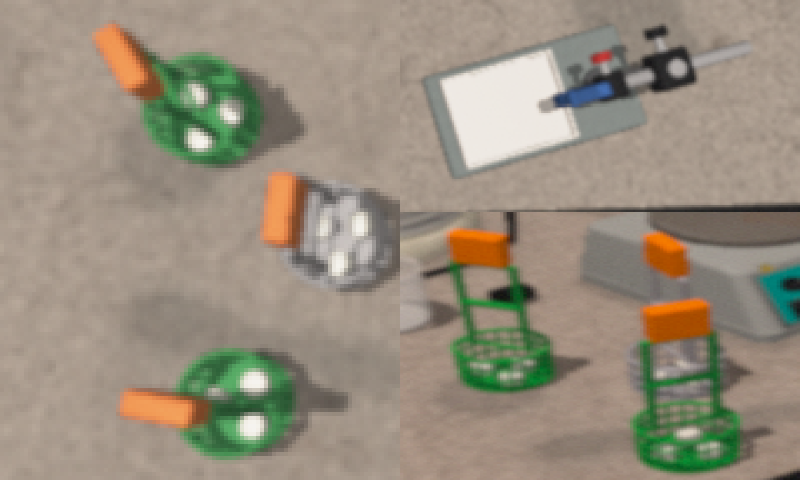

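The crop confirms it: the grey steel basket, with its tab at top-view (230,267), is the target, and the other two are green. The blue hook sits on the stand at right, with its post toward world -y and its mouth opening toward +y. Next I'll rise over the stand for a close look with the wrist camera.

Request:
jog_arm(deltas=[{"z": -0.05}, {"x": 0.3, "y": -0.22, "z": -0.16}, {"x": 0.3, "y": -0.22, "z": -0.16}, {"x": 0.3, "y": -0.22, "z": -0.16}, {"x": 0.3, "y": -0.22, "z": -0.16}, {"x": 0.3, "y": -0.22, "z": -0.16}, {"x": 0.3, "y": -0.22, "z": -0.16}, {"x": 0.3, "y": -0.22, "z": -0.16}])

```text
validation failed for argument at $.de...
```

Request:
jog_arm(deltas=[{"x": 0.02, "y": -0.01}, {"x": 0.02, "y": -0.01}, {"x": 0.02, "y": -0.01}])

```text
validation failed for argument at $.de...
```

```bash
python3 - <<'E'
from h import *
import pickle
st=r.observe(); print(st['position'],st['orientation'],st['time_s'])
w=snap('wrist','w1'); print({k:v for k,v in w.items() if k!='color'}); pickle.dump((w,st),open('w1.pkl','wb'))
g=r.grab_frame('top'); pickle.dump(g,open('t1.pkl','wb'))
E
```

```text
[ 0.14530704 -0.60736623  0.23049239] [-3.14014491e+00 -1.02587262e-04  2.34845191e-01] 0.2
{'fov_y': 64.32279547228764, 'cx': 321.5298749963017, 'cy': 240.835140258801, 'mount': array([[-2.97950639e-04,  9.55601666e-01,  2.94661446e-01,
         7.39529315e-02],
       [ 9.99998859e-01,  7.21166260e-04, -1.32761644e-03,
        -4.53969580e-04],
       [-1.48117237e-03,  2.94660714e-01, -9.55600790e-01,
        -1.42171483e-01],
       [ 0.00000000e+00,  0.00000000e+00,  0.00000000e+00,
         1.00000000e+00]])}
```

View pics/w1.png

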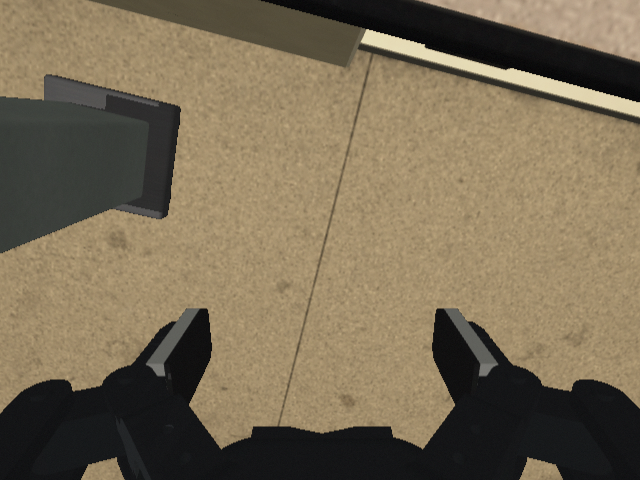

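The refusal may be due to missing fields, so I'll give every field. The picture shows only floor, with the fingers at (180,340) and (465,340), because the arm has not moved yet.

Request:
jog_arm(deltas=[{"ax": 0, "ay": 0, "az": 0, "x": 0, "y": 0, "z": -0.05, "fingers": 1}, {"ax": 0, "ay": 0, "az": 0, "x": 0.3, "y": -0.22, "z": -0.16, "fingers": 1}, {"ax": 0, "ay": 0, "az": 0, "x": 0.3, "y": -0.22, "z": -0.16, "fingers": 1}, {"ax": 0, "ay": 0, "az": 0, "x": 0.3, "y": -0.22, "z": -0.16, "fingers": 1}, {"ax": 0, "ay": 0, "az": 0, "x": 0.3, "y": -0.22, "z": -0.16, "fingers": 1}, {"ax": 0, "ay": 0, "az": 0, "x": 0.3, "y": -0.22, "z": -0.16, "fingers": 1}, {"ax": 0, "ay": 0, "az": 0, "x": 0.3, "y": -0.22, "z": -0.16, "fingers": 1}, {"ax": 0, "ay": 0, "az": 0, "x": 0.3, "y": -0.22, "z": -0.16, "fingers": 1}])

```text
time_s: 1.1
position: [0.3633, -0.3502, 0.3813]
orientation: [3.141, -0.0, 0.235]
force: [1.1, 0.5, -0.9]
grip_width: 0.0853
finger_force: 0.0
```

Request:
jog_arm(deltas=[{"ax": 0, "ay": 0, "az": 0, "x": 0.05, "y": -0.03, "z": 0, "fingers": 1}, {"ax": 0, "ay": 0, "az": 0, "x": 0.05, "y": -0.03, "z": 0, "fingers": 1}, {"ax": 0, "ay": 0, "az": 0, "x": 0.05, "y": -0.03, "z": 0, "fingers": 1}])

```text
time_s: 1.4
position: [0.4049, -0.3099, 0.3805]
orientation: [3.141, 0.0, 0.238]
force: [-0.7, -0.8, 0.4]
grip_width: 0.0852
finger_force: 0.0
```

```bash
python3 - <<'E'
from h import *
import pickle
st=r.observe(); print(st['position'],st['orientation'],st['time_s'])
w=snap('wrist','w2'); pickle.dump((w,st),open('w2.pkl','wb'))
m=cv2.inRange(cv2.cvtColor(w['color'],cv2.COLOR_RGB2HSV),(100,120,60),(125,255,255)); k,_,s,ce=cv2.connectedComponentsWithStats(m)
print([(s[i].tolist(),ce[i].round(1).tolist()) for i in range(1,k) if s[i][4]>100])
E
```

```text
[ 0.40486928 -0.30986186  0.38049096] [3.14140397e+00 3.60505193e-04 2.38412684e-01] 1.4
[([321, 161, 46, 21, 872], [343.5, 171.1])]
```

View pics/w2.png

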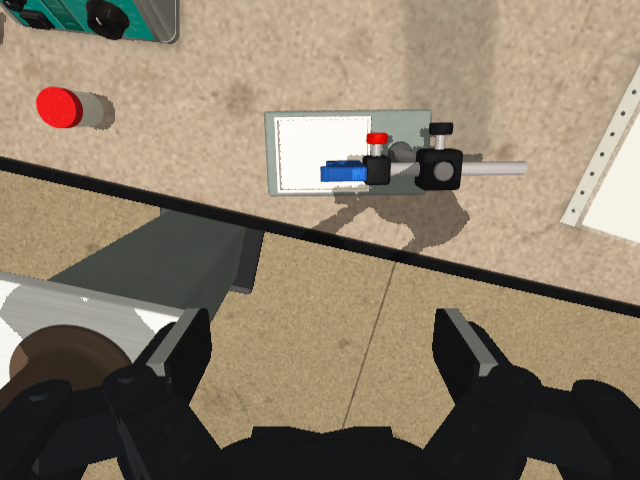

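The wrist view shows the stand base with corners at (265,112), (430,110), (433,190) and (270,195). The post head is at (443,170), the rod runs along row 168, and the jaw top spans columns 321–367 at row 171. I'll turn these into the stand frame.

```bash
cat >> h.py <<'E'
E
python3 - <<'E'
from h import *
import pickle
w,st=pickle.load(open('w2.pkl','rb'))
h=cv2.cvtColor(w['color'],cv2.COLOR_RGB2HSV)
P=lambda u,v,z:onz(w,u,v,z,st)
for n,c in (('TL',(265.5,112.5)),('TR',(430,110.5)),('BL',(270,195)),('BR',(432,190))): print(n,P(*c,.012)[:2].round(4))
print('rod',P(400,169,.185)[:2].round(4),P(525,168,.185)[:2].round(4),'posttop',P(443,170,.205)[:2].round(4))
m=cv2.inRange(h,(100,120,60),(125,255,255));sub=m[155:185,315:372]
for rr in range(160,184): 
    xs=np.where(m[rr,310:380])[0]; print(rr,(xs.min()+310,xs.max()+310) if len(xs) else None,end=';')
print()
print('val rows at u=330,345:',[(v,w['color'][v,345].tolist()) for v in range(158,184,2)])
cv2.imwrite('pics/c2.png',cv2.resize(w['color'][95:210,255:455,::-1],(800,460),interpolation=cv2.INTER_CUBIC))
E
```

```text
TL [ 0.4725 -0.2207]
TR [ 0.524  -0.4227]
BL [ 0.3702 -0.2471]
BR [ 0.4282 -0.4575]
rod [ 0.4556 -0.3683] [ 0.4822 -0.4744] posttop [ 0.4644 -0.3985]
160 None;161 (np.int64(327), np.int64(359));162 (np.int64(326), np.int64(360));163 (np.int64(326), np.int64(361));164 (np.int64(326), np.int64(363));165 (np.int64(326), np.int64(364));166 (np.int64(326), np.int64(365));167 (np.int64(321), np.int64(365));168 (np.int64(321), np.int64(366));169 (np.int64(321), np.int64(366));170 (np.int64(321), np.int64(366));171 (np.int64(321), np.int64(366));172 (np.int64(321), np.int64(366));173 (np.int64(321), np.int64(366));174 (np.int64(321), np.int64(366));175 (np.int64(321), np.int64(366));176 (np.int64(321), np.int64(366));177 (np.int64(321), np.int64(366));178 (np.int64(321), np.int64(366));179 (np.int64(321), np.int64(366));180 (np.int64(321), np.int64(365));181 (np.int64(322), np.int64(364));182 None;183 None;
val rows at u=330,345: [(158, [253, 251, 247]), (160, [147, 147, 154]), (162, [25, 64, 124]), (164, [23, 54, 103]), (166, [19, 48, 94]), (168, [33, 87, 164]), (170, [37, 97, 184]), (172, [36, 96, 180]), (174, [34, 93, 175]), (176, [34, 91, 174]), (178, [33, 90, 173]), (180, [33, 81, 156]), (182, [250, 247, 240])]
```

View pics/c2.png

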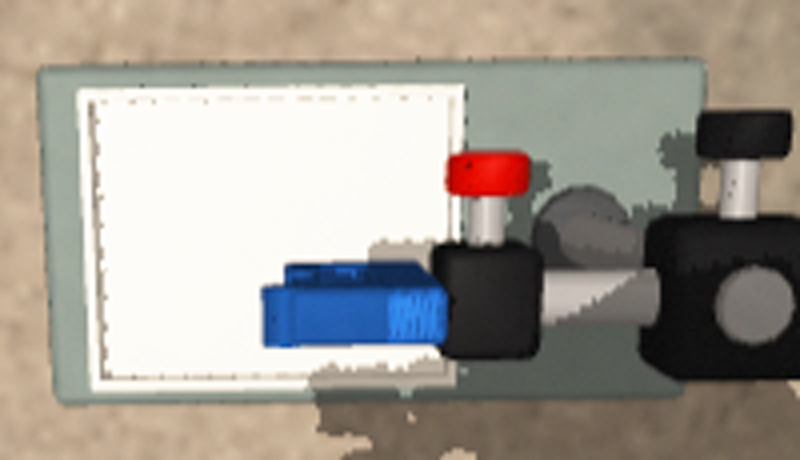

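The crop shows the blue jaw's top face at full-frame columns 321–366, rows 167–181, with the lip slightly behind it. The stand's x axis runs at about -75.8° in the world. Now I'll go above the basket.

Request:
jog_arm(deltas=[{"ax": 0, "ay": 0, "az": 0.36, "x": 0.189, "y": -0.438, "z": 0, "fingers": 1}, {"ax": 0, "ay": 0, "az": 0.36, "x": 0.189, "y": -0.438, "z": 0, "fingers": 1}, {"ax": 0, "ay": 0, "az": 0.36, "x": 0.189, "y": -0.438, "z": 0, "fingers": 1}, {"ax": 0, "ay": 0, "az": 0.36, "x": 0.189, "y": -0.438, "z": 0, "fingers": 1}, {"ax": 0, "ay": 0, "az": 0.36, "x": 0.189, "y": -0.438, "z": 0, "fingers": 1}, {"ax": 0, "ay": 0, "az": 0.36, "x": 0.189, "y": -0.438, "z": 0, "fingers": 1}, {"ax": 0, "ay": 0, "az": 0.36, "x": 0.189, "y": -0.438, "z": 0, "fingers": 1}, {"ax": 0, "ay": 0, "az": 0.36, "x": 0.189, "y": -0.438, "z": 0, "fingers": 1}])

```text
time_s: 2.25
position: [0.4715, 0.0743, 0.3804]
orientation: [3.14, -0.0, -0.129]
force: [1.1, -0.9, 0.4]
grip_width: 0.0856
finger_force: 0.0
```

Request:
jog_arm(deltas=[{"ax": 0, "ay": 0, "az": 0, "x": 0.0, "y": -0.08, "z": 0, "fingers": 1}, {"ax": 0, "ay": 0, "az": 0, "x": 0.0, "y": -0.08, "z": 0, "fingers": 1}, {"ax": 0, "ay": 0, "az": 0, "x": 0.0, "y": -0.08, "z": 0, "fingers": 1}])

```text
time_s: 2.55
position: [0.4818, 0.1554, 0.3798]
orientation: [-3.141, 0.001, -0.123]
force: [0.2, -0.1, 0.4]
grip_width: 0.0854
finger_force: 0.0
```

```bash
python3 - <<'E'
from h import *
import pickle
w,st=pickle.load(open('w2.pkl','rb'))
sx=np.array([np.cos(np.radians(-75.8)),np.sin(np.radians(-75.8))])
jf=onz(w,320.8,174.2,.215,st)[:2]; print('jaw front',jf,'seat est',jf+.0183*sx)
print('lip front (rows low)',onz(w,325.8,163,.175,st)[:2]@sx-jf@sx)
st=r.observe(); print(st['position'],st['orientation'],st['time_s'])
w=snap('wrist','w3'); pickle.dump((w,st),open('w3.pkl','wb'))
m=cv2.inRange(cv2.cvtColor(w['color'],cv2.COLOR_RGB2HSV),(5,150,120),(20,255,255)); k,l,s,ce=cv2.connectedComponentsWithStats(m)
for i in range(1,k):
    if s[i][4]>100:
        ys,xs=np.where(l==i); b=cv2.boxPoints(cv2.minAreaRect(np.c_[xs,ys].astype(np.int32)))
        print(s[i],b.round(1).tolist(),[onz(w,u,v,.21,st)[:2].round(4).tolist() for u,v in b])
E
```

```text
jaw front [ 0.43859115 -0.30108144] seat est [ 0.44308027 -0.31882229]
lip front (rows low) 0.004527552055902939
[0.48183829 0.15536954 0.3798094 ] [-3.14130535e+00  1.05888743e-03 -1.23145100e-01] 2.55
[ 177   98   51   46 1279] [[174.39999389648438, 107.30000305175781], [194.0, 90.69999694824219], [229.1999969482422, 132.1999969482422], [209.60000610351562, 148.8000030517578]] [[0.5806, 0.2571], [0.5905, 0.2395], [0.5573, 0.2187], [0.5467, 0.2367]]
[303 179  18  48 781] [[303.0, 179.0], [320.0, 179.0], [320.0, 226.0], [303.0, 226.0]] [[0.5138, 0.1662], [0.5121, 0.1525], [0.4728, 0.1574], [0.4746, 0.1717]]
[ 243  293   42   32 1147] [[242.10000610351562, 322.20001220703125], [244.39999389648438, 292.0], [284.70001220703125, 295.1000061035156], [282.3999938964844, 325.29998779296875]] [[0.3912, 0.2395], [0.4207, 0.2319], [0.4133, 0.1967], [0.3835, 0.2034]]
```

View pics/w3.png

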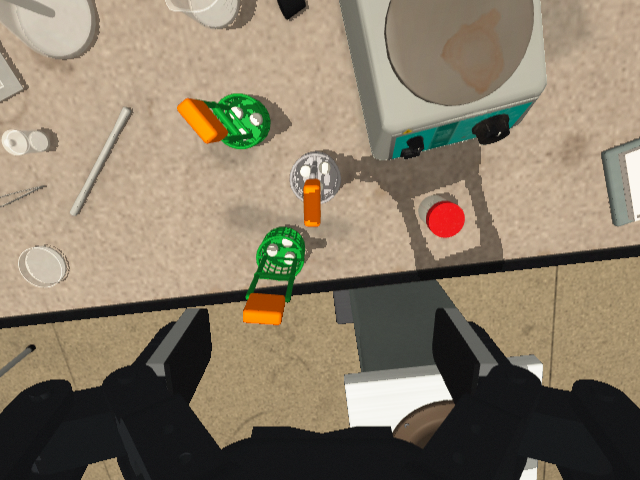

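The target's tab spans columns 303–320 and rows 179–226, aligned with the tool x axis. Its centre comes out at (0.492, 0.162), matching the earlier fix. Descending now.

Request:
jog_arm(deltas=[{"ax": 0, "ay": 0, "az": 0, "x": 0.009, "y": -0.008, "z": 0.04, "fingers": 1}, {"ax": 0, "ay": 0, "az": 0, "x": 0.009, "y": -0.008, "z": 0.09, "fingers": 1}, {"ax": 0, "ay": 0, "az": 0, "x": 0.009, "y": -0.008, "z": 0.13, "fingers": 1}, {"ax": 0, "ay": 0, "az": 0, "x": 0.009, "y": -0.008, "z": 0.17, "fingers": 1}, {"ax": 0, "ay": 0, "az": 0, "x": 0.009, "y": -0.008, "z": 0.19, "fingers": 1}, {"ax": 0, "ay": 0, "az": 0, "x": 0.009, "y": -0.008, "z": 0.206, "fingers": 1}, {"ax": 0, "ay": 0, "az": 0, "x": 0.009, "y": -0.008, "z": 0.206, "fingers": 1}])

```text
time_s: 3.3
position: [0.4893, 0.1575, 0.1716]
orientation: [3.138, 0.006, -0.129]
force: [-0.4, -0.4, -0.7]
grip_width: 0.0853
finger_force: 0.0
```

Request:
jog_arm(deltas=[{"ax": 0, "ay": 0, "az": 0, "x": 0, "y": 0, "z": 0, "fingers": -1}, {"ax": 0, "ay": 0, "az": 0, "x": 0, "y": 0, "z": 0, "fingers": -1}, {"ax": 0, "ay": 0, "az": 0, "x": 0, "y": 0, "z": 0, "fingers": -1}, {"ax": 0, "ay": 0, "az": 0, "x": 0, "y": 0, "z": 0, "fingers": -1}, {"ax": 0, "ay": 0, "az": 0, "x": 0, "y": 0, "z": 0, "fingers": -1}, {"ax": 0, "ay": 0, "az": 0, "x": 0, "y": 0, "z": 0, "fingers": -1}, {"ax": 0, "ay": 0, "az": 0, "x": 0, "y": 0, "z": 0, "fingers": -1}, {"ax": 0, "ay": 0, "az": 0, "x": 0, "y": 0, "z": 0, "fingers": -1}])

```text
time_s: 4.1
position: [0.492, 0.1612, 0.1753]
orientation: [-3.141, -0.002, -0.125]
force: [0.4, 1.0, 3.9]
grip_width: 0.0132
finger_force: 59.0
```

Request:
jog_arm(deltas=[{"ax": 0, "ay": 0, "az": 0, "x": 0, "y": 0, "z": -0.01, "fingers": -1}, {"ax": 0, "ay": 0, "az": 0, "x": 0, "y": 0, "z": -0.03, "fingers": -1}, {"ax": 0, "ay": 0, "az": 0, "x": 0, "y": 0, "z": -0.06, "fingers": -1}, {"ax": 0, "ay": 0, "az": 0, "x": 0, "y": 0, "z": -0.09, "fingers": -1}, {"ax": 0, "ay": 0, "az": 0, "x": 0, "y": 0, "z": -0.11, "fingers": -1}, {"ax": 0, "ay": 0, "az": 0, "x": 0, "y": 0, "z": -0.12, "fingers": -1}, {"ax": 0, "ay": 0, "az": 0, "x": 0, "y": 0, "z": -0.12, "fingers": -1}])

```text
time_s: 4.8
position: [0.4917, 0.1609, 0.2957]
orientation: [-3.141, -0.002, -0.125]
force: [0.1, -0.6, -2.5]
grip_width: 0.0132
finger_force: 58.6
```

Request:
jog_arm(deltas=[{"ax": 0, "ay": 0, "az": -0.02, "x": -0.001, "y": 0.02, "z": 0, "fingers": -1}, {"ax": 0, "ay": 0, "az": -0.06, "x": -0.003, "y": 0.06, "z": 0, "fingers": -1}, {"ax": 0, "ay": 0, "az": -0.1, "x": -0.006, "y": 0.1, "z": 0, "fingers": -1}, {"ax": 0, "ay": 0, "az": -0.14, "x": -0.008, "y": 0.14, "z": 0, "fingers": -1}, {"ax": 0, "ay": 0, "az": -0.18, "x": -0.01, "y": 0.18, "z": 0, "fingers": -1}, {"ax": 0, "ay": 0, "az": -0.22, "x": -0.012, "y": 0.22, "z": 0, "fingers": -1}, {"ax": 0, "ay": 0, "az": -0.26, "x": -0.014, "y": 0.26, "z": 0, "fingers": -1}, {"ax": 0, "ay": 0, "az": -0.28, "x": -0.015, "y": 0.28, "z": 0, "fingers": -1}])

```text
time_s: 5.6
position: [0.4393, -0.1174, 0.2924]
orientation: [-3.141, 0.004, 0.154]
force: [0.6, 0.1, -1.7]
grip_width: 0.0131
finger_force: 59.1
```

Request:
jog_arm(deltas=[{"ax": 0, "ay": 0, "az": -0.03, "x": -0.01, "y": 0.03, "z": 0, "fingers": -1}, {"ax": 0, "ay": 0, "az": -0.06, "x": -0.02, "y": 0.065, "z": 0, "fingers": -1}, {"ax": 0, "ay": 0, "az": -0.093, "x": -0.03, "y": 0.095, "z": 0, "fingers": -1}, {"ax": 0, "ay": 0, "az": -0.093, "x": -0.036, "y": 0.11, "z": 0, "fingers": -1}, {"ax": 0, "ay": 0, "az": -0.093, "x": -0.036, "y": 0.11, "z": 0, "fingers": -1}, {"ax": 0, "ay": 0, "az": -0.093, "x": -0.036, "y": 0.11, "z": 0, "fingers": -1}])

```text
time_s: 6.2
position: [0.4218, -0.2286, 0.2927]
orientation: [-3.138, 0.002, 0.247]
force: [-0.2, 0.0, -2.1]
grip_width: 0.0131
finger_force: 59.2
```

```bash
python3 - <<'E'
from h import *
import pickle
st=r.observe(); print(st['position'],st['orientation'],st['time_s'],st['force'])
w=snap('wrist','w4'); s=r.grab_frame('scene'); t=r.grab_frame('top')
pickle.dump((w,st,s,t),open('w4.pkl','wb'))
cv2.imwrite('pics/s4.png',np.hstack([w['color'][:,100:500,::-1],np.vstack([cv2.resize(s['color'][120:300,380:580,::-1],(400,360)),cv2.resize(t['color'][230:320,400:500,::-1],(400,120))])]))
E
```

```text
[ 0.42184169 -0.22859122  0.29273056] [-3.13811700e+00  2.12251117e-03  2.46645380e-01] 6.2 [-0.24041694  0.04421266 -2.08631999]
```

View pics/s4.png

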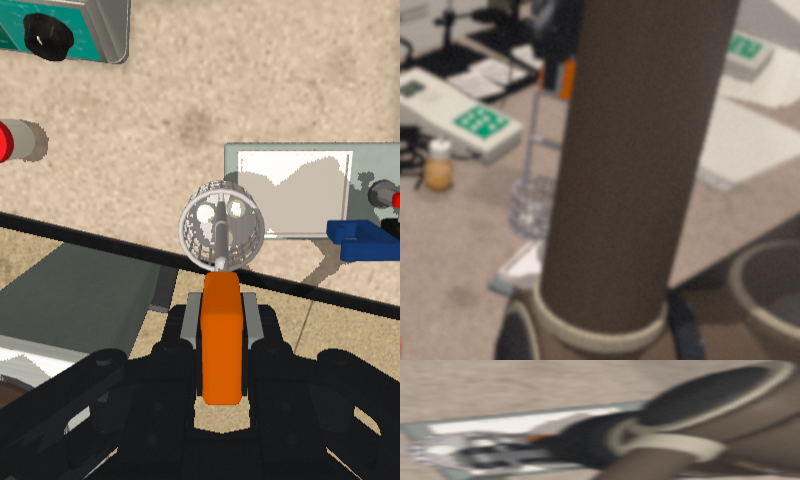

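The left panel (columns offset by 100) shows the basket upright in the gripper, with its rim circle at about (322,225). The blue jaw's front end is at about column 427, rows 220–260, ahead of the mouth. I'll check the alignment numerically.

```bash
python3 - <<'E'
from h import *
import pickle
w,st,s,t=pickle.load(open('w4.pkl','rb'))
sx=np.array([np.cos(np.radians(-75.8)),np.sin(np.radians(-75.8))]);sy=np.array([-sx[1],sx[0]])
m=cv2.inRange(cv2.cvtColor(w['color'],cv2.COLOR_RGB2HSV),(100,120,60),(125,255,255))
for v in range(216,266,3):
    xs=np.where(m[v,400:560])[0]
    if len(xs): print(v,xs.min()+400,xs.max()+400,w['color'][v,445].tolist(),end=';')
p=st['position'][:2]; seat=np.array([.4431,-.3188])
for n,u,v,z in (('rimc',322,225,.167),('rimL',279,228,.167),('rimR',365,228,.167),('jawfront',427,247,.215),('barTop',320,196,.2274),('barBot',321,262,.2274)):
    q=onz(w,u,v,z,st)[:2]; print('\n',n,q.round(4),'rel TCP (sx,sy)',((q-p)@sx).round(4),((q-p)@sy).round(4),'rel seat',((q-seat)@sx).round(4),((q-seat)@sy).round(4),end='')
print('\nTCP rel seat',(p-seat)@sx,(p-seat)@sy)
cv2.imwrite('pics/c4.png',cv2.resize(w['color'][170:290,270:470,::-1],(800,480),interpolation=cv2.INTER_CUBIC))
E
```

```text
222 427 471 [20, 47, 91];225 427 476 [22, 58, 112];228 427 480 [21, 49, 95];231 427 485 [21, 50, 96];234 427 489 [21, 51, 95];237 429 494 [21, 52, 97];240 432 498 [23, 47, 89];243 434 503 [21, 50, 95];246 441 504 [21, 50, 97];249 441 503 [21, 54, 98];252 441 503 [23, 52, 100];255 441 502 [20, 52, 99];258 440 502 [23, 53, 101];261 446 453 [60, 75, 99];
 rimc [ 0.4248 -0.2277] rel TCP (sx,sy) -0.0002 0.0031 rel seat -0.0929 0.0046
 rimL [ 0.415  -0.1979] rel TCP (sx,sy) -0.0315 0.0009 rel seat -0.1241 0.0024
 rimR [ 0.4303 -0.2585] rel TCP (sx,sy) 0.0311 0.0008 rel seat -0.0616 0.0023
 jawfront [ 0.4394 -0.2896] rel TCP (sx,sy) 0.0634 0.002 rel seat -0.0292 0.0035
 barTop [ 0.4561 -0.2187] rel TCP (sx,sy) -0.0012 0.0356 rel seat -0.0939 0.0371
 barBot [ 0.4188 -0.2286] rel TCP (sx,sy) -0.0007 -0.003 rel seat -0.0934 -0.0015
TCP rel seat -0.09266729856862627 0.0015201074608894598
```

View pics/c4.png

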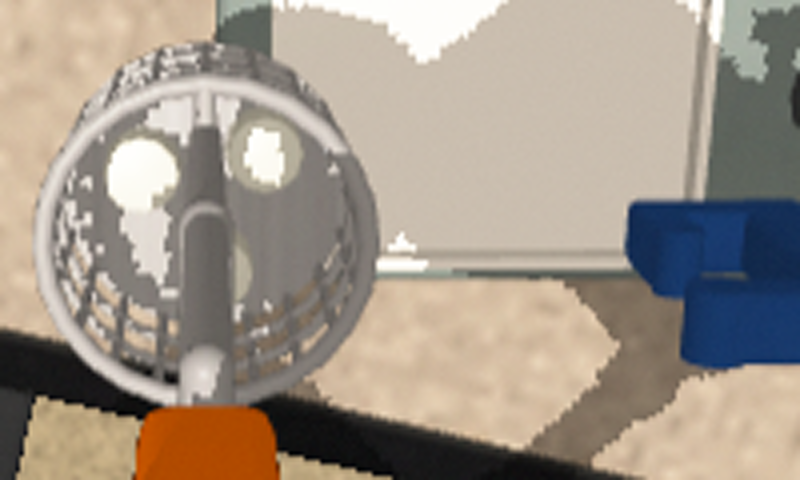

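The basket is upright and in line with the hook. The lip is at columns 427–445, and the jaw front at column 440, rows 246–260, about 21 mm before the estimated seat. I'll lower the bar to mouth height and go in.

Request:
jog_arm(deltas=[{"ax": 0, "ay": 0, "az": 0, "x": -0.001, "y": 0.01, "z": 0.015, "fingers": -1}, {"ax": 0, "ay": 0, "az": 0, "x": -0.001, "y": 0.02, "z": 0.03, "fingers": -1}, {"ax": 0, "ay": 0, "az": 0, "x": -0.001, "y": 0.035, "z": 0.035, "fingers": -1}, {"ax": 0, "ay": 0, "az": 0, "x": -0.001, "y": 0.045, "z": 0.035, "fingers": -1}, {"ax": 0, "ay": 0, "az": 0, "x": -0.001, "y": 0.045, "z": 0.035, "fingers": -1}, {"ax": 0, "ay": 0, "az": 0, "x": -0.001, "y": 0.045, "z": 0.035, "fingers": -1}])

```text
time_s: 6.95
position: [0.4334, -0.2735, 0.2603]
orientation: [3.141, -0.001, 0.247]
force: [0.4, -0.7, -2.6]
grip_width: 0.0134
finger_force: 59.2
```

```bash
cat >> h.py <<'E'
sx=np.array([np.cos(np.radians(-75.8)),np.sin(np.radians(-75.8))]);sy=np.array([-sx[1],sx[0]]);seat=np.array([.4431,-.3188])
def rep():
    st=r.observe();p=st['position']; d=p[:2]-seat
    print('t',st['time_s'],'own x,y rel seat mm',(d@sx*1e3).round(1),(d@sy*1e3).round(1),'barz',round((p[2]-.0653)*1e3,1),'rpy',st['orientation'].round(4),'F own x,y,z',(st['force'][:2]@sx).round(1),(st['force'][:2]@sy).round(1),st['force'][2].round(1),'M',st['moment'].round(2),'w',st['grip_width'],st['finger_force'])
    return st
E
python3 -c "from h import *; rep()"
```

```text
t 6.95 own x,y rel seat mm -46.3 1.7 barz 195.0 rpy [ 3.1413e+00 -8.0000e-04  2.4740e-01] F own x,y,z 0.8 0.2 -2.6 M [-0.02  0.05 -0.03] w 0.013364736731591904 59.23392355442047
```

Request:
jog_arm(deltas=[{"ax": 0, "ay": 0, "az": 0, "x": -0.001, "y": 0, "z": 0.0025, "fingers": -1}, {"ax": 0, "ay": 0, "az": 0, "x": -0.001, "y": 0.006, "z": 0.0025, "fingers": -1}, {"ax": 0, "ay": 0, "az": 0, "x": -0.001, "y": 0.012, "z": 0.0025, "fingers": -1}, {"ax": 0, "ay": 0, "az": 0, "x": -0.001, "y": 0.018, "z": 0.0025, "fingers": -1}, {"ax": 0, "ay": 0, "az": 0, "x": -0.001, "y": 0.024, "z": 0.0025, "fingers": -1}, {"ax": 0, "ay": 0, "az": 0, "x": -0.001, "y": 0.03, "z": 0.0025, "fingers": -1}, {"ax": 0, "ay": 0, "az": 0, "x": -0.001, "y": 0.03, "z": 0.0025, "fingers": -1}])

```text
time_s: 7.65
position: [0.4396, -0.3036, 0.2571]
orientation: [3.141, -0.0, 0.247]
force: [-0.6, 0.2, -2.0]
grip_width: 0.0133
finger_force: 59.2
```

```bash
python3 - <<'E'
from h import *
st=rep(); w=r.grab_frame('wrist')
cv2.imwrite('pics/c5.png',cv2.resize(w['color'][170:330,260:460,::-1],(750,600),interpolation=cv2.INTER_CUBIC))
E
```

```text
t 7.65 own x,y rel seat mm -15.6 0.3 barz 191.8 rpy [ 3.141e+00 -2.000e-04  2.470e-01] F own x,y,z -0.3 -0.6 -2.0 M [ 0.06  0.   -0.  ] w 0.013261459117048803 59.17338252067566
```

View pics/c5.png

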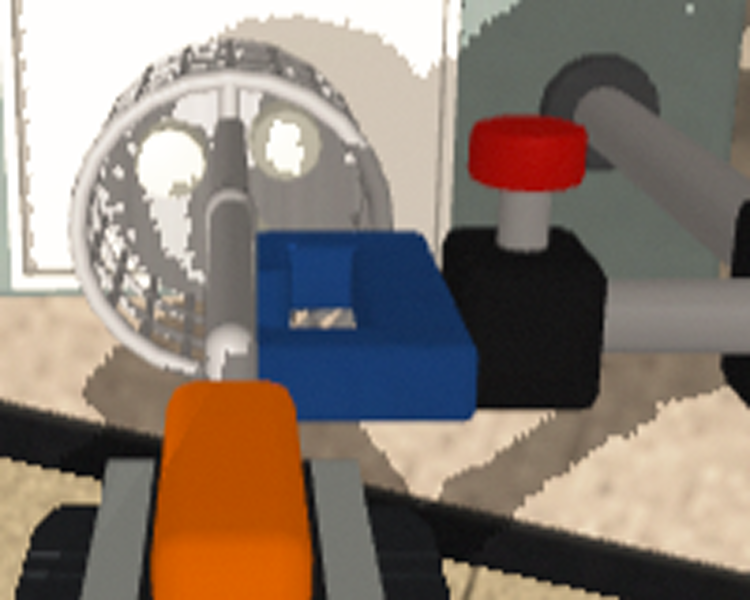

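The crop shows the blue jaw going in past the far upright and through the wire window, ahead of the bar. Nothing is touching. I'll feel for the throat back in small steps.

Request:
jog_arm(deltas=[{"ax": 0, "ay": 0, "az": 0, "x": 0, "y": 0.002, "z": 0, "fingers": -1}, {"ax": 0, "ay": 0, "az": 0, "x": 0, "y": 0.004, "z": 0, "fingers": -1}, {"ax": 0, "ay": 0, "az": 0, "x": 0, "y": 0.006, "z": 0, "fingers": -1}, {"ax": 0, "ay": 0, "az": 0, "x": 0, "y": 0.008, "z": 0, "fingers": -1}, {"ax": 0, "ay": 0, "az": 0, "x": 0, "y": 0.008, "z": 0, "fingers": -1}])

```text
time_s: 8.2
position: [0.4414, -0.3106, 0.2571]
orientation: [3.141, -0.0, 0.248]
force: [0.3, -0.5, -1.6]
grip_width: 0.0132
finger_force: 59.2
```

Request:
jog_arm(deltas=[{"ax": 0, "ay": 0, "az": 0, "x": 0, "y": 0.001, "z": 0, "fingers": -1}, {"ax": 0, "ay": 0, "az": 0, "x": 0, "y": 0.002, "z": 0, "fingers": -1}, {"ax": 0, "ay": 0, "az": 0, "x": 0, "y": 0.002, "z": 0, "fingers": -1}])

```text
time_s: 8.5
position: [0.4418, -0.3123, 0.2571]
orientation: [3.141, -0.0, 0.248]
force: [-0.8, 0.2, -1.6]
grip_width: 0.0133
finger_force: 59.2
```

```bash
python3 -c "from h import *; rep()"
```

```text
t 8.5 own x,y rel seat mm -6.6 0.3 barz 191.8 rpy [ 3.1415e+00 -1.0000e-04  2.4770e-01] F own x,y,z -0.4 -0.7 -1.6 M [ 0.01  0.06 -0.02] w 0.013304759712083747 59.20962631702423
```

Request:
jog_arm(deltas=[{"ax": 0, "ay": 0, "az": 0, "x": 0, "y": 0.001, "z": 0, "fingers": -1}, {"ax": 0, "ay": 0, "az": 0, "x": 0, "y": 0.002, "z": 0, "fingers": -1}, {"ax": 0, "ay": 0, "az": 0, "x": 0, "y": 0.002, "z": 0, "fingers": -1}])

```text
time_s: 8.8
position: [0.4423, -0.3143, 0.257]
orientation: [3.141, -0.0, 0.248]
force: [0.2, 0.2, -1.3]
grip_width: 0.0135
finger_force: 59.2
```

Request:
jog_arm(deltas=[{"ax": 0, "ay": 0, "az": 0, "x": 0, "y": 0.001, "z": 0, "fingers": -1}, {"ax": 0, "ay": 0, "az": 0, "x": 0, "y": 0.002, "z": 0, "fingers": -1}, {"ax": 0, "ay": 0, "az": 0, "x": 0, "y": 0.002, "z": 0, "fingers": -1}])

```text
time_s: 9.1
position: [0.4428, -0.3162, 0.257]
orientation: [3.141, -0.0, 0.248]
force: [-0.4, 0.2, -1.1]
grip_width: 0.0132
finger_force: 59.2
```

Request:
jog_arm(deltas=[{"ax": 0, "ay": 0, "az": 0, "x": 0, "y": 0.001, "z": 0, "fingers": -1}, {"ax": 0, "ay": 0, "az": 0, "x": 0, "y": 0.0015, "z": 0, "fingers": -1}, {"ax": 0, "ay": 0, "az": 0, "x": 0, "y": 0.0015, "z": 0, "fingers": -1}])

```text
time_s: 9.4
position: [0.4431, -0.3176, 0.257]
orientation: [3.142, 0.0, 0.248]
force: [0.3, -0.3, -1.7]
grip_width: 0.0133
finger_force: 59.1
```

Request:
jog_arm(deltas=[{"ax": 0, "ay": 0, "az": 0, "x": 0, "y": 0.001, "z": 0, "fingers": -1}, {"ax": 0, "ay": 0, "az": 0, "x": 0, "y": 0.0015, "z": 0, "fingers": -1}, {"ax": 0, "ay": 0, "az": 0, "x": 0, "y": 0.0015, "z": 0, "fingers": -1}])

```text
time_s: 9.7
position: [0.4435, -0.3191, 0.257]
orientation: [3.142, -0.0, 0.248]
force: [0.1, -0.1, -2.9]
grip_width: 0.0134
finger_force: 59.1
```

Request:
jog_arm(deltas=[{"ax": 0, "ay": 0, "az": 0, "x": 0, "y": 0.001, "z": 0, "fingers": -1}, {"ax": 0, "ay": 0, "az": 0, "x": 0, "y": 0.0015, "z": 0, "fingers": -1}, {"ax": 0, "ay": 0, "az": 0, "x": 0, "y": 0.0015, "z": 0, "fingers": -1}])

```text
time_s: 10.0
position: [0.4437, -0.3199, 0.257]
orientation: [-3.14, 0.0, 0.248]
force: [-0.5, 2.2, -0.6]
grip_width: 0.0135
finger_force: 59.3
```

Request:
jog_arm(deltas=[{"ax": 0, "ay": 0, "az": 0, "x": 0, "y": 0.0007, "z": 0, "fingers": -1}, {"ax": 0, "ay": 0, "az": 0, "x": 0, "y": 0.0007, "z": 0, "fingers": -1}])

```text
time_s: 10.2
position: [0.4438, -0.3202, 0.2569]
orientation: [-3.139, 0.0, 0.248]
force: [-0.6, 4.3, -0.0]
grip_width: 0.0131
finger_force: 59.3
```

```bash
python3 -c "from h import *; rep()"
```

```text
t 10.2 own x,y rel seat mm 1.5 0.3 barz 191.6 rpy [-3.1391e+00  2.0000e-04  2.4760e-01] F own x,y,z -4.3 0.5 -0.0 M [0.99 0.21 0.01] w 0.013109082562510352 59.339244961738586
```

Contact with the throat back is felt at about 4 N. I'll back off to mid-throat, about 2.5 mm, and lower.

Request:
jog_arm(deltas=[{"ax": 0, "ay": 0, "az": 0, "x": 0, "y": -0.0025, "z": 0, "fingers": -1}, {"ax": 0, "ay": 0, "az": 0, "x": 0, "y": -0.0025, "z": 0.001, "fingers": -1}, {"ax": 0, "ay": 0, "az": 0, "x": 0, "y": -0.0025, "z": 0.003, "fingers": -1}, {"ax": 0, "ay": 0, "az": 0, "x": 0, "y": -0.0025, "z": 0.006, "fingers": -1}, {"ax": 0, "ay": 0, "az": 0, "x": 0, "y": -0.0025, "z": 0.009, "fingers": -1}, {"ax": 0, "ay": 0, "az": 0, "x": 0, "y": -0.0025, "z": 0.011, "fingers": -1}, {"ax": 0, "ay": 0, "az": 0, "x": 0, "y": -0.0025, "z": 0.011, "fingers": -1}])

```text
time_s: 10.9
position: [0.4431, -0.3186, 0.2454]
orientation: [-3.141, 0.001, 0.248]
force: [-0.3, -0.4, -2.8]
grip_width: 0.0131
finger_force: 59.2
```

```bash
python3 -c "from h import *; rep()"
```

```text
t 10.9 own x,y rel seat mm -0.2 0.1 barz 180.1 rpy [-3.1409e+00  6.0000e-04  2.4780e-01] F own x,y,z 0.3 -0.4 -2.8 M [0.02 0.03 0.02] w 0.013103371029261044 59.193411469459534
```

Request:
jog_arm(deltas=[{"ax": 0, "ay": 0, "az": 0, "x": 0, "y": 0, "z": 0.0015, "fingers": -1}, {"ax": 0, "ay": 0, "az": 0, "x": 0, "y": 0, "z": 0.003, "fingers": -1}, {"ax": 0, "ay": 0, "az": 0, "x": 0, "y": 0, "z": 0.0045, "fingers": -1}, {"ax": 0, "ay": 0, "az": 0, "x": 0, "y": 0, "z": 0.006, "fingers": -1}, {"ax": 0, "ay": 0, "az": 0, "x": 0, "y": 0, "z": 0.007, "fingers": -1}, {"ax": 0, "ay": 0, "az": 0, "x": 0, "y": 0, "z": 0.007, "fingers": -1}])

```text
time_s: 11.5
position: [0.4433, -0.3186, 0.2388]
orientation: [-3.141, 0.0, 0.248]
force: [-0.1, 0.4, -2.0]
grip_width: 0.0133
finger_force: 59.2
```

```bash
python3 -c "from h import *; rep()"
```

```text
t 11.5 own x,y rel seat mm -0.1 0.2 barz 173.5 rpy [-3.1412e+00  3.0000e-04  2.4780e-01] F own x,y,z -0.4 0.0 -2.0 M [-0.01  0.04  0.04] w 0.013309325551012944 59.19328272342682
```

Request:
jog_arm(deltas=[{"ax": 0, "ay": 0, "az": 0, "x": 0, "y": 0, "z": 0.001, "fingers": -1}, {"ax": 0, "ay": 0, "az": 0, "x": 0, "y": 0, "z": 0.002, "fingers": -1}, {"ax": 0, "ay": 0, "az": 0, "x": 0, "y": 0, "z": 0.002, "fingers": -1}])

```text
time_s: 11.8
position: [0.4433, -0.3186, 0.2369]
orientation: [-3.141, 0.0, 0.248]
force: [-0.5, 0.1, -1.5]
grip_width: 0.0132
finger_force: 59.2
```

Request:
jog_arm(deltas=[{"ax": 0, "ay": 0, "az": 0, "x": 0, "y": 0, "z": 0.001, "fingers": -1}, {"ax": 0, "ay": 0, "az": 0, "x": 0, "y": 0, "z": 0.0015, "fingers": -1}, {"ax": 0, "ay": 0, "az": 0, "x": 0, "y": 0, "z": 0.0015, "fingers": -1}])

```text
time_s: 12.1
position: [0.4434, -0.3187, 0.2354]
orientation: [-3.141, 0.0, 0.248]
force: [0.5, -0.1, -1.7]
grip_width: 0.0131
finger_force: 59.2
```

Request:
jog_arm(deltas=[{"ax": 0, "ay": 0, "az": 0, "x": 0, "y": 0, "z": 0.0007, "fingers": -1}, {"ax": 0, "ay": 0, "az": 0, "x": 0, "y": 0, "z": 0.001, "fingers": -1}, {"ax": 0, "ay": 0, "az": 0, "x": 0, "y": 0, "z": 0.001, "fingers": -1}])

```text
time_s: 12.4
position: [0.4435, -0.3188, 0.235]
orientation: [3.141, -0.0, 0.248]
force: [-1.0, 0.6, 1.0]
grip_width: 0.0132
finger_force: 59.6
```

Request:
jog_arm(deltas=[{"ax": 0, "ay": 0, "az": 0, "x": 0, "y": 0, "z": 0.0007, "fingers": -1}, {"ax": 0, "ay": 0, "az": 0, "x": 0, "y": 0, "z": 0.0007, "fingers": -1}])

```text
time_s: 12.6
position: [0.4436, -0.3189, 0.235]
orientation: [3.141, -0.0, 0.248]
force: [-2.2, 1.9, 4.4]
grip_width: 0.0131
finger_force: 60.3
```

```bash
python3 -c "from h import *; rep()"
```

```text
t 12.6 own x,y rel seat mm 0.2 0.5 barz 169.7 rpy [ 3.1411e+00 -4.0000e-04  2.4790e-01] F own x,y,z -2.3 -1.6 4.4 M [ 0.35  0.41 -0.02] w 0.013141858939710297 60.301600098609924
```

The bar is seated: z stalls at 0.235 as predicted, and net upward force is about 6 N. I'll ease the push, open and check.

Request:
jog_arm(deltas=[{"ax": 0, "ay": 0, "az": 0, "x": 0, "y": 0, "z": -0.0008, "fingers": -1}, {"ax": 0, "ay": 0, "az": 0, "x": 0, "y": 0, "z": -0.0008, "fingers": -1}, {"ax": 0, "ay": 0, "az": 0, "x": 0, "y": 0, "z": -0.0008, "fingers": -0.5}, {"ax": 0, "ay": 0, "az": 0, "x": 0, "y": 0, "z": -0.0008, "fingers": -0.5}, {"ax": 0, "ay": 0, "az": 0, "x": 0, "y": 0, "z": -0.0008, "fingers": -0.2}, {"ax": 0, "ay": 0, "az": 0, "x": 0, "y": 0, "z": -0.0008, "fingers": 0}, {"ax": 0, "ay": 0, "az": 0, "x": 0, "y": 0, "z": -0.0008, "fingers": 0}, {"ax": 0, "ay": 0, "az": 0, "x": 0, "y": 0, "z": -0.0008, "fingers": 0}])

```text
time_s: 13.4
position: [0.4434, -0.3187, 0.2346]
orientation: [3.142, -0.0, 0.248]
force: [-0.4, 0.5, -0.3]
grip_width: 0.0428
finger_force: 0.0
```

```bash
python3 - <<'E'
from h import *
st=rep(); w=r.grab_frame('wrist'); cv2.imwrite('pics/c6.png',w['color'][:,:,::-1])
m=cv2.inRange(cv2.cvtColor(w['color'],cv2.COLOR_RGB2HSV),(5,150,120),(20,255,255)); k,l,s,ce=cv2.connectedComponentsWithStats(m)
print([s[i].tolist() for i in range(1,k) if s[i][4]>300])
E
```

```text
t 13.4 own x,y rel seat mm 0.0 0.3 barz 169.3 rpy [ 3.1416 -0.      0.2478] F own x,y,z -0.5 -0.3 -0.3 M [0.05 0.03 0.04] w 0.0427778654271709 0.0
[[300, 273, 43, 134, 5334]]
```

View pics/c6.png

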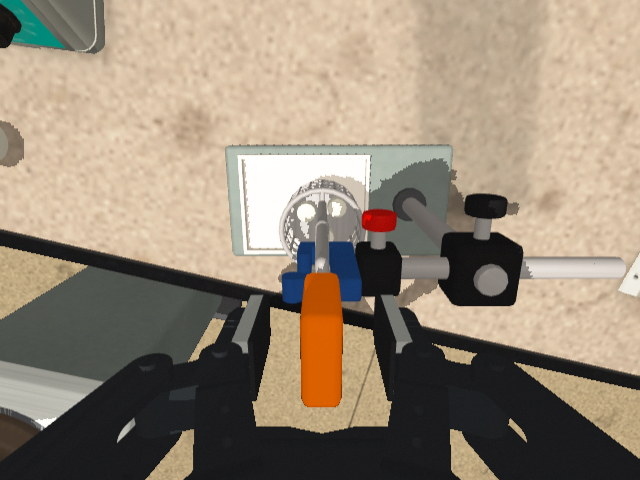

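The tab, at columns 300–342, stands free midway between the open pads, and the basket hangs upright on the hook. Now I'll retreat straight up.

Request:
jog_arm(deltas=[{"ax": 0, "ay": 0, "az": 0, "x": 0, "y": 0, "z": -0.01, "fingers": 0.2}, {"ax": 0, "ay": 0, "az": 0, "x": 0, "y": 0, "z": -0.03, "fingers": 0.2}, {"ax": 0, "ay": 0, "az": 0, "x": 0, "y": 0, "z": -0.06, "fingers": 0.2}, {"ax": 0, "ay": 0, "az": 0, "x": 0, "y": 0, "z": -0.1, "fingers": 0.2}, {"ax": 0, "ay": 0, "az": 0, "x": 0, "y": 0, "z": -0.14, "fingers": 0.2}, {"ax": 0, "ay": 0, "az": 0, "x": 0, "y": 0, "z": -0.14, "fingers": 0.2}, {"ax": 0, "ay": 0, "az": 0, "x": 0, "y": 0, "z": -0.14, "fingers": 0.2}, {"ax": 0, "ay": 0, "az": 0, "x": 0, "y": 0, "z": -0.14, "fingers": 0.2}])

```text
time_s: 14.25
position: [0.4429, -0.3183, 0.3737]
orientation: [-3.14, 0.001, 0.248]
force: [0.8, 0.4, 0.5]
grip_width: 0.0512
finger_force: 0.0
```

```bash
python3 - <<'E'
from h import *
st=rep()
for _ in range(2):
    w=r.grab_frame('wrist')
    m=cv2.inRange(cv2.cvtColor(w['color'],cv2.COLOR_RGB2HSV),(5,150,120),(20,255,255)); k,l,s,ce=cv2.connectedComponentsWithStats(m)
    b=[s[i].tolist() for i in range(1,k) if s[i][4]>300]; print(b)
u=b[0][0]+b[0][2]/2; v=b[0][1]+b[0][3]
q=onz(w,u,v,.27,st)[:2]-seat; print('tab near end rel seat',q@sx,q@sy)
E
```

```text
t 14.25 own x,y rel seat mm -0.6 -0.1 barz 308.4 rpy [-3.1402e+00  1.0000e-03  2.4780e-01] F own x,y,z -0.1 0.9 0.5 M [ 0.05  0.02 -0.  ] w 0.05117821485899897 0.0
[[312, 203, 21, 61, 1210]]
[[313, 203, 21, 61, 1212]]
tab near end rel seat 0.0005161078841785308 -0.01869545907844951
```

Request:
jog_arm(deltas=[{"ax": 0, "ay": 0, "az": 0, "x": 0, "y": 0, "z": 0, "fingers": 0.2}, {"ax": 0, "ay": 0, "az": 0, "x": 0, "y": 0, "z": 0, "fingers": 0.2}, {"ax": 0, "ay": 0, "az": 0, "x": 0, "y": 0, "z": 0, "fingers": 0.2}, {"ax": 0, "ay": 0, "az": 0, "x": 0, "y": 0, "z": 0, "fingers": 0.2}])

```text
time_s: 14.75
position: [0.4434, -0.3187, 0.3744]
orientation: [-3.141, 0.0, 0.248]
force: [-1.0, 0.4, -0.2]
grip_width: 0.051
finger_force: 0.0
```

```bash
python3 -c "
from h import *
print(r.job_done())"
```

```text
the job is handed in; nothing more can be done
None
```

The steel basket hangs upright and still on the blue hook, free of the gripper; the bar touched the throat back at about 4 N and the seat at about 6 N. I handed the job in at about 14.8 s; no verdict came back, and I did not re-image the jar, beaker or bottle afterwards.

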